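# Close the lids of the specimen box in one stroke

### The job

The four small hinged lids of the white specimen box stand ajar. With the fingertips, starting from the blue end, stroke lightly along the row so that the lids close one after another in that order, all fully shut; do not lift or shove the box, and leave the bottle, the lens and the dish beside it alone.

Things in the scene. Friction and masses are not known exactly. Their poses are not given: they have to be found in the camera images.
- specimen_box: White plastic box, 192 (x) x 50 (y) x 31 mm high, 0.7 to 0.95 kg, loose on the bench at any yaw. Origin: centre of its underside; x runs along the row from the blue end to the white end, z up. Four compartments in a row, each under a yellow hinged lid. Shut lids lie level with the end blocks: one flat strip at z = 31 mm. It tolerates a brief tap of up to 60 N; folding a lid takes under 5 N.
- row_start (a point): Centre of the flat top of the solid blue landing block at the start of the row (box x = -78 mm, z = 31 mm); the block spans box x -96 to -60 mm and the full width. Same axes as the box.
- row_end (a point): Centre of the flat top of the solid white block at the end of the row (box x = +90 mm, z = 31 mm); it spans box x +84 to +96 mm. Same axes as the box.
- lid1 (a joint): Angle of lid 1 from the blue end (rad): 0 shut, starts 0.35 to 0.8, grows as it opens. Yellow plate 34 (along the row) x 48 x 3 mm. Hinged across the box at x = -60, z = 28 mm, on its edge nearer the blue end; the free edge (x = -25 mm when shut) stands up, a ramp rising away from the blue end. Stays where left (hinge friction 0.006 N m), no spring or catch; pushed down it folds shut.
- lid2 (a joint): Angle of lid 2 from the blue end (rad): 0 shut, starts 0.35 to 0.8, grows as it opens. Yellow plate 34 (along the row) x 48 x 3 mm. Hinged across the box at x = -24, z = 28 mm, on its edge nearer the blue end; the free edge (x = 11 mm when shut) stands up, a ramp rising away from the blue end. Stays where left (hinge friction 0.006 N m), no spring or catch; pushed down it folds shut.
- lid3 (a joint): Angle of lid 3 from the blue end (rad): 0 shut, starts 0.35 to 0.8, grows as it opens. Yellow plate 34 (along the row) x 48 x 3 mm. Hinged across the box at x = 12, z = 28 mm, on its edge nearer the blue end; the free edge (x = 47 mm when shut) stands up, a ramp rising away from the blue end. Stays where left (hinge friction 0.006 N m), no spring or catch; pushed down it folds shut.
- lid4 (a joint): Angle of lid 4 from the blue end (rad): 0 shut, starts 0.35 to 0.8, grows as it opens. Yellow plate 34 (along the row) x 48 x 3 mm. Hinged across the box at x = 48, z = 28 mm, on its edge nearer the blue end; the free edge (x = 83 mm when shut) stands up, a ramp rising away from the blue end. Stays where left (hinge friction 0.006 N m), no spring or catch; pushed down it folds shut.
- stain_bottle: Bystander: amber bottle with black cap, 36 mm across, 75 mm tall, loose, upright; beside the box, its centre 85 mm or more from the row. Origin: centre of its underside.
- objective: Bystander: steel microscope objective with a black band, 28 mm across, 46 mm tall, loose, standing on its thread end; its centre 85 mm or more from the row. Origin: centre of its underside.
- petri_dish: Bystander: flat round glass dish, 56 mm across, 16 mm high, loose; its centre 85 mm or more from the row. Origin: centre of its underside.
Not all that is in view belongs to the job. There is more than one size of the specimen_box; the job needs the smaller.

How it is judged:
By the outcome, as a careful person would: the job done as asked, in the order asked, and still so for the second after the job is handed in, with the robot touching nothing.
It also fails if it takes over 40 s, if anything falls off the work surface, if the arm or the gripper's body presses on something with over 40 N, if the wrist force passes 120 N, or if a joint passes its speed limit or range.

### The arm

A 6-joint arm with a two-finger parallel gripper is mounted at the origin on the work surface. World frame = base frame: x ahead of the robot, y to its left, z up, the work surface at z = 0. Lengths are in m, angles in rad, forces in N, time in s.
With the tool pointing down it reaches from about 0.35 to 0.95 m from the base axis. Payload 17.4 kg.
Tool frame: the origin (TCP) lies on the mounting face of the last link; the fingertips stand 186 mm ahead of it and the grasp point (between the pads) lies 167 mm ahead of it; z points along the fingers, y is the line along which they close (so a half turn about z gives the same grasp; the last joint's range is limited). The gripper opens to 93 mm and grips with 3 to 60 N. Pads are 15 mm wide; open, the fingers measure 128 mm over their backs; the gripper's body (75 mm by 188 mm) begins 65 mm behind the grasp point.
Start: joints at [1.241, 0.116, 1.442, -0, 1.584, -0.038], TCP at [0.194, 0.646, 0.405] pointing down, gripper open.
Joint ranges: [-2.83, 2.83], [-0.83, 2.19], [0.07, 2.5], [-1.14, 4.28], [0.01, 3], [-2.97, 2.97]. Speed limits (rad/s): [1.89, 1.89, 2.22, 3.14, 3.14, 3.14].

### API

Orientations are given as a unit quaternion [x, y, z, w].
In Python, from plant import get_obs, eyes, ticket, finder gives the robot as it stands.
- The arm moves only by the tool apply_moves, never from a script. Its argument "deltas" is a list of rows, each a list of 6 numbers: the shift along the world's x, y, z in cm, then the turn, a rotation vector about the world's x, y, z in rad. In form: [[x, y, z, ax, ay, az], ...]. A call has 1 to 5 rows; each row shifts and turns the commanded pose from where the row before left it; what a row does not reach is not made up. A row lasts 1/12 s, in which the tool goes at most 41.7 mm and 7.16 degrees, less where a joint would pass 70% of its speed; a pose out of reach is approached as far as the arm can. A call is refused whole if a number of a shift passes 4.17 or a number of a turn 0.125, either way. A call with a gripper value outside its range is refused whole. "grip" is the finger opening in cm, from 0 to 9.3, set as the call begins (left out, the last holds). The fingers move at their own pace and stop on an object; "grip_force" is the grip in N (left out, the last holds). Time passes only in rows, so rows that do not move let the fingers close. It gives the time, the measured TCP pose, the force, the opening and the grip force at its end, in the units of the state.
- get_obs(): the state, without advancing time (a new reading comes with each control period).
- eyes.snapshot(name): name is "scene" or "top" or "wrist"; returns the picture (400x640x3 uint8, red, green, blue); there is no depth.
- eyes.camera_params(name): a dict with "intrinsics" (3x3 intrinsics, pixels), "dist" ([k1, k2, p1, p2, k3] as OpenCV has them; the pictures are not rectified), "pose" (4x4, takes a point from camera to world coordinates); the wrist camera has in their place "tool_from_camera" (4x4, takes a point from camera to tool coordinates, whose origin is the TCP and whose axes are the flange's). Camera axes: x right, y up, looking along -z (the intrinsics and any distortion apply to the point x, -y, -z); pixel columns grow to the right and rows downward; lengths in m; the calibration is good to about 2 mm. A picture is of the moment at which its call begins: read the wrist's pose just before it. camera_params takes no time and is no camera call.
- ticket.finish_job(): hands the job in; it is judged then, once.
Trained networks look in the newest picture that a camera, given by its name, has taken for a name from the list of things; names that differ only in an ending like _2 or _b are one class to them, and where a whole thing is asked for, a point or a joint stands for the part that bears it (a point fixed in the world has none). Each returns a list of dicts, best first, with "confidence" (0 to 1); they miss things now and then, are a little off and sometimes report something else, mostly with a low value. They report only what shows in the picture. A call takes as long as a camera call. They do not tell look-alikes from the thing itself.
- finder.search_frame(camera, query): "position" ([x, y, z] in m, in the coordinates of the camera as it stood for that picture, good to about 4 mm: the middle of the surface that is visible of it).
- finder.outline_of(camera, query): "pixels" (400x640 bool, what is visible of it).
- finder.place_of(camera, query): "position" ([x, y, z] in m, in the coordinates of the camera as it stood for that picture, good to about 4 mm: a listed point, or the origin of a listed thing).
The state is a dict: "t": time; "joint_positions": joint angles; "joint_velocities": joint speeds; "tau": joint torques, N m; "tool_pos": TCP position; "tcp_rot": TCP orientation; "ft_force": force on the tool from outside, world axes, zero at the start; "torque": the same for the moment, N m; "width": opening from 0.0 (shut) to 1.0 (fully open); "grasp_force": force on a finger pad.
Only numpy, scipy, OpenCV 4.12 (cv2) and the standard library are available. Lean on these libraries where they do the work, as an engineer would, in place of code of your own. Each camera call takes 0.05 s, during which the arm holds its last target. There are 200 camera calls.

## Working session

There is one attempt and no reset: what is moved stays moved. The work goes in short steps, Python scripts to look and compute and a tool call to move; the robot and the scene stay as the last step left them, time stands still between calls to the robot, and variables do not carry over. Pictures are saved under pics/ and viewed, at most 10 in all, crops included, and the job is handed in when it is done.

Besides the shell and the picture viewer there is one more tool, called in YAML: its name, and indented under it one key for each argument. apply_moves: Moves the arm, as the interface text tells. Its arguments: {"type":"object","properties":{"deltas":{"type":"array"},"grip":{"type":"number"},"grip_force":{"type":"number"}},"required":["deltas"]}

```bash
mkdir -p pics; cat > h.py <<'E'
import numpy as np, cv2
from plant import get_obs, eyes, ticket, finder
from scipy.spatial.transform import Rotation as R
def pose(cam):
    p=eyes.camera_params(cam)
    if 'pose' in p: return np.array(p['pose']),p
    o=get_obs(); T=np.eye(4); T[:3,:3]=R.from_quat(o['tcp_rot']).as_matrix(); T[:3,3]=o['tool_pos']
    return T@np.array(p['tool_from_camera']),p
def w(T,q): return T[:3,:3]@np.array(q)+T[:3,3]
def ray(cam,uv,z):
    T,p=pose(cam)
    n=cv2.undistortPoints(np.array(uv,float).reshape(-1,1,2),np.array(p['intrinsics']),np.array(p['dist']))[:,0]
    d=np.c_[n[:,0],-n[:,1],-np.ones(len(n))]@T[:3,:3].T
    c=T[:3,3]; return c+d*((z-c[2])/d[:,2])[:,None]
def px(cam,P):
    T,p=pose(cam); q=(np.atleast_2d(P)-T[:3,3])@T[:3,:3]
    q=q*[1,-1,-1]
    return cv2.projectPoints(q,np.zeros(3),np.zeros(3),np.array(p['intrinsics']),np.array(p['dist']))[0][:,0]
def save(im,n): cv2.imwrite('pics/'+n,im[:,:,::-1])
E
python3 - <<'E'
from h import *
ims=[]
np.set_printoptions(precision=4,suppress=True)
for c in ['top','scene']:
    T,p=pose(c); im=eyes.snapshot(c); save(im,c+'1.png')
    for q in ['specimen_box','row_start','row_end','stain_bottle','objective','petri_dish']:
        for d in finder.place_of(c,q)[:3]:
            x=w(T,d['position']); print(c,q,round(d['confidence'],2),x,px(c,x)[0])
E
```

```text
top specimen_box 0.92 [ 0.7765  0.107  -0.0051] [281.6684 109.4322]
top specimen_box 0.67 [ 0.5282 -0.0543 -0.0005] [376.9635 249.3702]
top row_start 0.95 [ 0.5992 -0.0257  0.0346] [361.6449 206.4211]
top row_start 0.57 [0.7294 0.0127 0.0439] [337.1321 127.7127]
top row_start 0.29 [ 0.6046 -0.1244  0.0014] [416.3232 204.1769]
top row_end 0.85 [0.8273 0.2174 0.039 ] [213.1683  71.7966]
top row_end 0.64 [ 0.4475 -0.0857  0.0298] [400.8052 299.7192]
top stain_bottle 0.77 [ 0.6042 -0.1274  0.0003] [417.9237 204.4559]
top objective 0.75 [ 0.5167 -0.1575 -0.001 ] [437.376  255.2606]
top objective 0.42 [ 0.6042 -0.1232 -0.0006] [415.3818 204.5048]
top petri_dish 0.7 [0.4934 0.0565 0.0009] [312.3817 271.1752]
scene specimen_box 0.83 [ 0.7766  0.1041 -0.0005] [414.0573 237.1352]
scene row_start 0.72 [0.7299 0.0118 0.0465] [366.347  236.7297]
scene row_start 0.66 [ 0.605  -0.0279  0.0265] [283.8163 234.0316]
scene row_end 0.86 [0.835  0.2157 0.0439] [472.001  193.2782]
scene row_end 0.66 [ 0.4428 -0.0879  0.0294] [183.7092 220.0403]
scene stain_bottle 0.69 [ 0.6109 -0.1236  0.0005] [250.5833 284.387 ]
scene objective 0.79 [ 0.5177 -0.161  -0.004 ] [187.5464 278.1925]
scene petri_dish 0.8 [ 0.4948  0.0538 -0.0012] [261.742  202.3139]
```

View pics/top1.png

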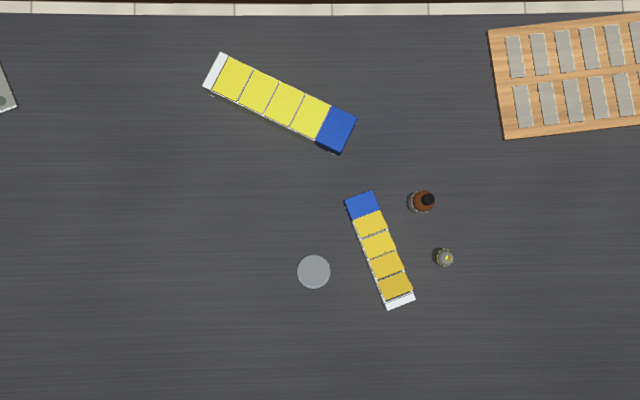

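View pics/scene1.png

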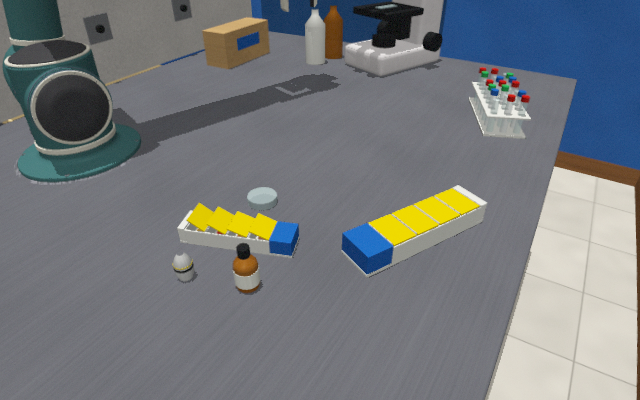

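The first pictures show two look-alike boxes:
- **Large box:** top pixel (281,104). Its row_start to row_end distance is about 228 mm and its lids look shut.
- **Small box:** top pixel (380,250). Its row_start to row_end distance is about 163 mm against the listed 168, and its lids are ajar. I choose this one.

The blue end is at (361,206) and the white end at (400,300). The dish is at (313,271), the bottle at (421,202) and the objective at (445,258).

I'll check this choice in a crop and refine the pose.

```bash
python3 - <<'E'
from h import *
np.set_printoptions(precision=4,suppress=True)
from scipy.optimize import least_squares
im=eyes.snapshot('top')
hsv=cv2.cvtColor(im,cv2.COLOR_RGB2HSV)
# blue block top and white block top via colour, near small box
m=cv2.inRange(hsv,(100,120,60),(130,255,255)); m[:170]=0; m[:, :330]=0; m[260:]=0; m[:,400:]=0
c=max(cv2.findContours(m,cv2.RETR_EXTERNAL,cv2.CHAIN_APPROX_NONE)[0],key=cv2.contourArea)
r=cv2.boxPoints(cv2.minAreaRect(c)); print('blue',r, ray('top',r,0.031))
T,p=pose('top')
s=np.array([0.602,-0.0268]); e=np.array([0.4452,-0.0868])
ux=(e-s)/np.linalg.norm(e-s); yaw=np.arctan2(ux[1],ux[0]); print(np.degrees(yaw),np.linalg.norm(e-s))
ctr=(s+e)/2-ux*0.006
# outline refine
def corners(q,z=.031):
    x,y,a=q; M=np.array([[np.cos(a),-np.sin(a)],[np.sin(a),np.cos(a)]])
    b=np.array([[-96,-25],[-60,-25],[-60,25],[-96,25],[96,25],[84,25],[84,-25],[96,-25]])/1e3
    return np.c_[b@M.T+[x,y],np.full(8,z)]
k=px('top',corners([*ctr,yaw]))
print('pred',k)
cr=im[180:320,330:430]; cr=cv2.resize(cr,None,fx=4,fy=4,interpolation=cv2.INTER_CUBIC)
for u in k: cv2.circle(cr,tuple(int(t) for t in ((u+.5-[330,180])*4)),3,(255,0,0),1)
save(cr,'crop1.png')
o=get_obs(); print(o['t'],o['tool_pos'],R.from_quat(o['tcp_rot']).as_matrix(),o['ft_force'],o['width'])
E
```

```text
blue [[343.1237 199.7216]
 [371.8711 188.6649]
 [379.5258 208.567 ]
 [350.7784 219.6237]] [[ 0.6111  0.0042  0.031 ]
 [ 0.6289 -0.0439  0.031 ]
 [ 0.5956 -0.0557  0.031 ]
 [ 0.578  -0.0077  0.031 ]]
-159.06049739679793 0.16788758143472077
pred [[343.8904 200.3982]
 [352.1285 220.6219]
 [380.0826 209.4134]
 [371.745  189.3202]
 [417.3775 298.9706]
 [414.4333 291.9195]
 [386.0151 303.6962]
 [388.9156 310.7984]]
0.75 [0.1942 0.6465 0.4048] [[-0.9577  0.2876  0.    ]
 [ 0.2876  0.9577  0.    ]
 [ 0.      0.     -1.    ]] [-0.4625 -0.2646  0.0941] 1.0032503449172554
```

View pics/crop1.png

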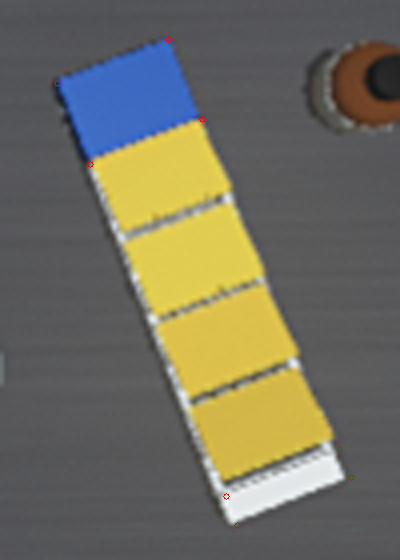

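The crop shows the small box with a blue block on top at the upper left and four ajar yellow lids down to the white block at the bottom. My predicted corners fit within about 1 px. It's the right box, with a heading of about -159°. I'm moving to above the blue block with the fingers closed across the row.

apply_moves:
  deltas:
    - [2.0,-3.3,0,0,0,0.033]
    - [2.0,-3.3,0,0,0,0.033]
    - [2.0,-3.3,0,0,0,0.033]
    - [2.0,-3.3,0,0,0,0.033]
    - [2.0,-3.3,0,0,0,0.033]
  grip: 0
  grip_force: 10

```text
t: 1.17
tool_pos: [0.2946, 0.4799, 0.4048]
tcp_rot: [0.062, 0.998, 0.0, 0.0]
ft_force: [0.6, -0.2, 1.0]
width: 0.69
grasp_force: 0.0
```

apply_moves:
  deltas:
    - [2.0,-3.3,0,0,0,0.033]
    - [2.0,-3.3,0,0,0,0.033]
    - [2.0,-3.3,0,0,0,0.033]
    - [2.0,-3.3,0,0,0,0.033]
    - [2.0,-3.3,0,0,0,0.033]

```text
t: 1.58
tool_pos: [0.3946, 0.3147, 0.405]
tcp_rot: [-0.02, 1.0, 0.0, 0.0]
ft_force: [0.1, 0.3, 0.4]
width: 0.334
grasp_force: 0.0
```

apply_moves:
  deltas:
    - [2.0,-3.3,0,0,0,0.033]
    - [2.0,-3.3,0,0,0,0.033]
    - [2.0,-3.3,0,0,0,0.033]
    - [2.0,-3.3,0,0,0,0.033]
    - [2.0,-3.3,0,0,0,0.033]

```text
t: 2.0
tool_pos: [0.4947, 0.1496, 0.4051]
tcp_rot: [-0.102, 0.995, 0.0, 0.0]
ft_force: [-0.3, 0.0, 0.0]
width: 0.007
grasp_force: 0.0
```

apply_moves:
  deltas:
    - [2.0,-3.3,0,0,0,0.033]
    - [2.0,-3.3,0,0,0,0.033]
    - [2.0,-3.3,0,0,0,0.033]
    - [2.0,-3.3,0,0,0,0.033]
    - [0,0,0,0,0,0]

```text
t: 2.42
tool_pos: [0.5762, 0.0149, 0.4042]
tcp_rot: [-0.166, 0.986, -0.001, -0.0]
ft_force: [-0.1, 0.8, 0.1]
width: 0.008
grasp_force: 0.0
```

apply_moves:
  deltas:
    - [1.4,-2.0,-3.0,0,0,0.014]
    - [1.3,-2.1,-3.0,0,0,0.014]
    - [0,0,-3.0,0,0,0]
    - [0,0,0,0,0,0]

```text
t: 2.75
tool_pos: [0.6005, -0.0222, 0.3085]
tcp_rot: [-0.18, 0.984, 0.001, -0.004]
ft_force: [-0.0, 1.2, -1.0]
width: 0.007
grasp_force: 0.0
```

```bash
python3 - <<'E'
from h import *
np.set_printoptions(precision=4,suppress=True)
o=get_obs(); print(o['t'],o['tool_pos'],o['tcp_rot'],o['ft_force'])
im=eyes.snapshot('wrist'); T,p=pose('wrist')
for q in ['row_start','row_end']:
    for d in finder.place_of('wrist',q)[:2]: print(q,d['confidence'],w(T,d['position']))
s=np.array([0.6034,-0.0258]);u=np.array([-0.9355,-.3532]);v=np.array([.3532,-.9355])
P=[[*(s+u*(a+78)/1e3+v*b/1e3),.031] for a in(-96,-60,84,96) for b in(-25,25)]
k=px('wrist',P);print(k)
for x in k: cv2.circle(im,tuple(int(t) for t in x),4,(255,0,0),1)
save(im,'w1.png')
E
```

```text
2.75 [ 0.6005 -0.0222  0.3085] [-0.1799  0.9837  0.0011 -0.0039] [-0.0248  1.1688 -0.9733]
row_start 0.82 [0.7347 0.0138 0.0405]
row_start 0.62 [ 0.6072 -0.0268  0.0306]
[[339.654  221.3236]
 [276.0216 221.202 ]
 [340.5393 176.2098]
 [274.801  176.1043]
 [343.6996 -30.0521]
 [270.7016 -30.0203]
 [343.8961 -48.4538]
 [270.4786 -48.4019]]
```

View pics/w1.png

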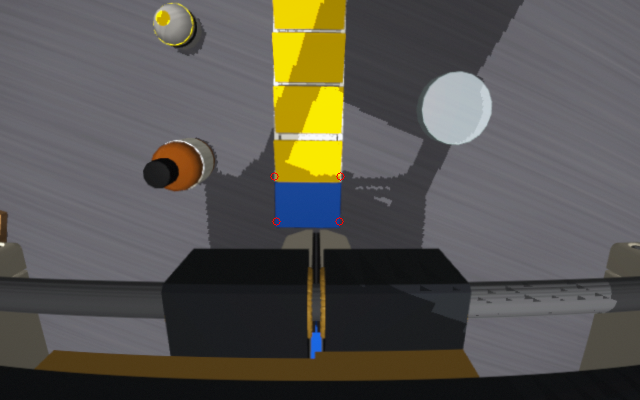

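The wrist picture shows the blue block at (308,205), rows 182 to 227. That is about 5 px, or 4 mm, further toward the blue end than predicted, and it is well centred across the row. The dish at (456,107), bottle at (177,165) and objective at (174,24) are clear of the path. Descending to about 10 mm above the blue block.

apply_moves:
  deltas:
    - [0.2,0,-2.0,0,0,0]
    - [0,0,-2.5,0,0,0]
    - [0,0,-2.5,0,0,0]
    - [0,0,0,0,0,0]
    - [0,0,0,0,0,0]

```text
t: 3.32
tool_pos: [0.6033, -0.021, 0.2464]
tcp_rot: [-0.181, 0.983, -0.0, 0.0]
ft_force: [0.6, 0.2, 0.7]
width: 0.005
grasp_force: 0.0
```

apply_moves:
  deltas:
    - [0,0,0,0,0,0]
    - [0,0,0,0,0,0]
    - [0,0,0,0,0,0]

```text
t: 3.57
tool_pos: [0.6035, -0.0214, 0.2468]
tcp_rot: [-0.181, 0.984, -0.0, 0.001]
ft_force: [0.3, -0.4, -0.1]
width: 0.004
grasp_force: 0.0
```

apply_moves:
  deltas:
    - [0.2,-0.4,-1.0,0,0,0]
    - [0,0,-1.0,0,0,0]
    - [0,0,-0.5,0,0,0]
    - [0,0,0,0,0,0]
    - [0,0,0,0,0,0]

```text
t: 3.98
tool_pos: [0.6051, -0.0256, 0.2189]
tcp_rot: [-0.181, 0.984, 0.0, -0.001]
ft_force: [0.3, -0.4, 0.9]
width: 0.007
grasp_force: 0.0
```

```bash
python3 - <<'E'
from h import *
o=get_obs(); print(o['t'],o['tool_pos'],o['tcp_rot'],o['ft_force'])
im=eyes.snapshot('wrist'); save(im,'w2.png')
E
```

```text
3.9833 [ 0.60507109 -0.02558132  0.21890479] [-1.80538119e-01  9.83567770e-01  1.81000320e-04 -6.30594685e-04] [ 0.26078006 -0.39546868  0.93688766]
```

View pics/w2.png

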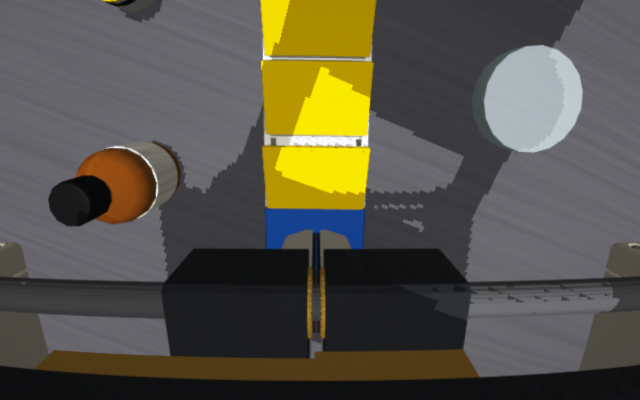

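The tips, at (317,240), are over the blue block and centred across the row. The lid 1 hinge is ahead at row 209. Now touching down gently.

apply_moves:
  deltas:
    - [0,0,-0.1,0,0,0]
    - [0,0,0,0,0,0]
    - [0,0,0,0,0,0]

```text
t: 4.28
tool_pos: [0.6052, -0.0255, 0.2188]
tcp_rot: [-0.181, 0.984, 0.0, 0.0]
ft_force: [0.5, -0.1, -0.7]
width: 0.003
grasp_force: 0.0
```

apply_moves:
  deltas:
    - [0,0,-0.05,0,0,0]
    - [0,0,0,0,0,0]
    - [0,0,0,0,0,0]

```text
t: 4.53
tool_pos: [0.6052, -0.0255, 0.2183]
tcp_rot: [-0.181, 0.984, -0.0, 0.0]
ft_force: [-0.5, 0.3, -0.2]
width: 0.006
grasp_force: 0.0
```

apply_moves:
  deltas:
    - [0,0,-0.05,0,0,0]
    - [0,0,0,0,0,0]
    - [0,0,0,0,0,0]

```text
t: 4.78
tool_pos: [0.6052, -0.0255, 0.2177]
tcp_rot: [-0.181, 0.984, 0.0, -0.0]
ft_force: [0.2, 0.8, 0.6]
width: 0.005
grasp_force: 0.0
```

apply_moves:
  deltas:
    - [0,0,-0.05,0,0,0]
    - [0,0,0,0,0,0]
    - [0,0,0,0,0,0]

```text
t: 5.03
tool_pos: [0.6052, -0.0255, 0.2174]
tcp_rot: [-0.181, 0.984, -0.0, 0.0]
ft_force: [0.2, 0.7, 1.7]
width: 0.006
grasp_force: 1.0
```

apply_moves:
  deltas:
    - [0,0,-0.05,0,0,0]
    - [0,0,0,0,0,0]
    - [0,0,0,0,0,0]

```text
t: 5.28
tool_pos: [0.6052, -0.0255, 0.2174]
tcp_rot: [-0.181, 0.984, -0.0, 0.0]
ft_force: [-3.9, 0.5, 6.6]
width: 0.006
grasp_force: 3.8
```

Contact at z = 0.2174 with 6.6 N. I'll ease off to a light touch and start the stroke.

apply_moves:
  deltas:
    - [0,0,0.03,0,0,0]
    - [-0.19,-0.07,0,0,0,0]
    - [-0.19,-0.07,0,0,0,0]
    - [0,0,0,0,0,0]

```text
t: 5.62
tool_pos: [0.6013, -0.027, 0.2174]
tcp_rot: [-0.181, 0.984, -0.0, 0.0]
ft_force: [1.4, 0.3, 5.6]
width: 0.007
grasp_force: 2.6
```

apply_moves:
  deltas:
    - [-0.28,-0.105,0,0,0,0]
    - [-0.28,-0.105,0,0,0,0]
    - [-0.28,-0.105,0,0,0,0]

```text
t: 5.87
tool_pos: [0.5929, -0.0301, 0.2174]
tcp_rot: [-0.181, 0.984, -0.0, 0.001]
ft_force: [4.0, 2.4, 5.0]
width: 0.007
grasp_force: 2.7
```

apply_moves:
  deltas:
    - [0,0,0.03,0,0,0]
    - [-0.28,-0.105,0,0,0,0]
    - [-0.28,-0.105,0,0,0,0]

```text
t: 6.12
tool_pos: [0.5872, -0.0323, 0.2174]
tcp_rot: [-0.181, 0.984, 0.0, 0.0]
ft_force: [3.1, 1.0, 4.9]
width: 0.007
grasp_force: 2.1
```

```bash
python3 - <<'E'
from h import *
np.set_printoptions(precision=4,suppress=True)
o=get_obs(); print(o['t'],o['tool_pos'],o['ft_force'])
a=cv2.imread('pics/top1.png')[:,:,::-1]; im=eyes.snapshot('top'); 
s=eyes.snapshot('scene')
f=lambda i,r:cv2.resize(i[r[0]:r[1],r[2]:r[3]],(390,300),interpolation=cv2.INTER_CUBIC)
save(np.hstack([f(im,(180,320,310,492)),f(s,(160,290,150,319))]),'c2.png')
E
```

```text
6.1167 [ 0.5872 -0.0323  0.2174] [3.097  1.036  4.9231]
```

View pics/c2.png

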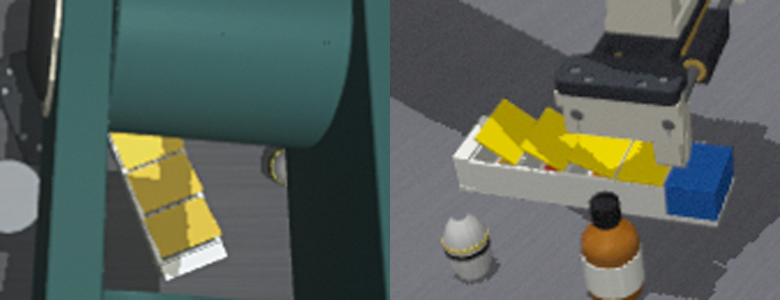

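The left (top) view has the white end at original pixel (401,301), so it has not moved. The right (scene) view shows the tips just at the blue/lid 1 boundary with lids 3 and 4 still up. Easing the force and continuing.

apply_moves:
  deltas:
    - [0,0,0.02,0,0,0]
    - [-0.28,-0.105,0,0,0,0]
    - [-0.28,-0.105,0,0,0,0]

```text
t: 6.47
tool_pos: [0.5816, -0.0343, 0.2174]
tcp_rot: [-0.181, 0.984, 0.0, -0.0]
ft_force: [1.8, 1.3, 2.1]
width: 0.005
grasp_force: 1.3
```

apply_moves:
  deltas:
    - [-0.28,-0.105,0,0,0,0]
    - [-0.28,-0.105,0,0,0,0]
    - [-0.28,-0.105,0,0,0,0]

```text
t: 6.72
tool_pos: [0.573, -0.0375, 0.2174]
tcp_rot: [-0.181, 0.984, 0.0, -0.0]
ft_force: [-0.1, 0.2, 1.9]
width: 0.004
grasp_force: 0.8
```

apply_moves:
  deltas:
    - [-0.28,-0.105,0,0,0,0]
    - [-0.28,-0.105,0,0,0,0]
    - [-0.28,-0.105,0,0,0,0]

```text
t: 6.97
tool_pos: [0.5646, -0.0407, 0.2174]
tcp_rot: [-0.181, 0.984, 0.0, -0.0]
ft_force: [-0.6, 0.8, -0.2]
width: 0.008
grasp_force: 0.3
```

apply_moves:
  deltas:
    - [-0.28,-0.105,0,0,0,0]
    - [-0.28,-0.105,0,0,0,0]
    - [-0.28,-0.105,0,0,0,0]

```text
t: 7.22
tool_pos: [0.5563, -0.0438, 0.2175]
tcp_rot: [-0.181, 0.984, -0.0, -0.0]
ft_force: [-0.5, -0.4, 0.3]
width: 0.003
grasp_force: 0.3
```

apply_moves:
  deltas:
    - [0,0,-0.02,0,0,0]
    - [-0.28,-0.105,0,0,0,0]
    - [-0.28,-0.105,0,0,0,0]

```text
t: 7.47
tool_pos: [0.5509, -0.0459, 0.2174]
tcp_rot: [-0.181, 0.984, 0.0, 0.0]
ft_force: [0.7, 0.3, 1.3]
width: 0.003
grasp_force: 0.7
```

apply_moves:
  deltas:
    - [-0.28,-0.105,0,0,0,0]
    - [-0.28,-0.105,0,0,0,0]
    - [-0.28,-0.105,0,0,0,0]

```text
t: 7.72
tool_pos: [0.5423, -0.0491, 0.2174]
tcp_rot: [-0.181, 0.984, 0.0, 0.0]
ft_force: [0.7, 0.5, 1.3]
width: 0.012
grasp_force: 0.6
```

apply_moves:
  deltas:
    - [-0.28,-0.105,0,0,0,0]
    - [-0.28,-0.105,0,0,0,0]
    - [-0.28,-0.105,0,0,0,0]

```text
t: 7.97
tool_pos: [0.5339, -0.0522, 0.2174]
tcp_rot: [-0.181, 0.984, -0.0, 0.0]
ft_force: [0.3, 0.3, 0.4]
width: 0.005
grasp_force: 0.6
```

apply_moves:
  deltas:
    - [-0.28,-0.105,-0.01,0,0,0]
    - [-0.28,-0.105,0,0,0,0]
    - [-0.28,-0.105,-0.01,0,0,0]

```text
t: 8.22
tool_pos: [0.5256, -0.0554, 0.2174]
tcp_rot: [-0.181, 0.984, -0.0, 0.0]
ft_force: [1.7, 0.5, 2.6]
width: 0.002
grasp_force: 1.4
```

apply_moves:
  deltas:
    - [-0.28,-0.105,0,0,0,0]
    - [-0.28,-0.105,0,0,0,0]
    - [-0.28,-0.105,0,0,0,0]

```text
t: 8.47
tool_pos: [0.5172, -0.0585, 0.2173]
tcp_rot: [-0.181, 0.984, -0.0, 0.0]
ft_force: [2.1, 1.0, 4.2]
width: 0.007
grasp_force: 1.9
```

apply_moves:
  deltas:
    - [-0.28,-0.105,0,0,0,0]
    - [-0.28,-0.105,-0.01,0,0,0]
    - [-0.28,-0.105,0,0,0,0]

```text
t: 8.72
tool_pos: [0.5089, -0.0617, 0.2173]
tcp_rot: [-0.181, 0.984, -0.0, 0.0]
ft_force: [3.2, 1.2, 5.5]
width: 0.007
grasp_force: 2.6
```

Ease off slightly and go on.

apply_moves:
  deltas:
    - [-0.28,-0.105,0.02,0,0,0]
    - [-0.28,-0.105,0,0,0,0]
    - [-0.28,-0.105,0,0,0,0]

```text
t: 8.97
tool_pos: [0.5003, -0.0648, 0.2173]
tcp_rot: [-0.181, 0.984, -0.0, 0.0]
ft_force: [2.9, 1.4, 4.4]
width: 0.008
grasp_force: 2.2
```

apply_moves:
  deltas:
    - [-0.28,-0.105,0,0,0,0]
    - [-0.28,-0.105,0,0,0,0]
    - [-0.28,-0.105,0,0,0,0]

```text
t: 9.22
tool_pos: [0.492, -0.068, 0.2173]
tcp_rot: [-0.181, 0.984, -0.0, 0.0]
ft_force: [3.2, 1.0, 4.6]
width: 0.003
grasp_force: 2.1
```

apply_moves:
  deltas:
    - [-0.28,-0.105,0,0,0,0]
    - [-0.28,-0.105,0,0,0,0]
    - [-0.28,-0.105,0,0,0,0]

```text
t: 9.47
tool_pos: [0.4835, -0.0711, 0.2173]
tcp_rot: [-0.181, 0.984, -0.0, 0.0]
ft_force: [2.8, 2.5, 5.5]
width: 0.005
grasp_force: 2.6
```

apply_moves:
  deltas:
    - [-0.28,-0.105,0.02,0,0,0]
    - [-0.28,-0.105,0,0,0,0]
    - [-0.28,-0.105,0,0,0,0]

```text
t: 9.72
tool_pos: [0.475, -0.0743, 0.2173]
tcp_rot: [-0.181, 0.984, 0.0, -0.0]
ft_force: [2.2, 0.8, 3.5]
width: 0.004
grasp_force: 1.8
```

apply_moves:
  deltas:
    - [-0.28,-0.105,0,0,0,0]
    - [-0.28,-0.105,0,0,0,0]
    - [-0.28,-0.105,0,0,0,0]

```text
t: 9.97
tool_pos: [0.4666, -0.0774, 0.2173]
tcp_rot: [-0.181, 0.984, 0.0, -0.0]
ft_force: [1.8, 0.6, 2.9]
width: 0.001
grasp_force: 1.4
```

apply_moves:
  deltas:
    - [-0.28,-0.105,0,0,0,0]
    - [-0.28,-0.105,0,0,0,0]
    - [-0.28,-0.105,0,0,0,0]

```text
t: 10.22
tool_pos: [0.4582, -0.0806, 0.2173]
tcp_rot: [-0.181, 0.984, 0.0, -0.0]
ft_force: [0.9, 0.4, 1.8]
width: 0.005
grasp_force: 1.2
```

apply_moves:
  deltas:
    - [-0.28,-0.105,-0.01,0,0,0]
    - [-0.28,-0.105,0,0,0,0]
    - [-0.28,-0.105,0,0,0,0]
    - [0,0,0,0,0,0]

```text
t: 10.55
tool_pos: [0.4497, -0.0838, 0.2173]
tcp_rot: [-0.181, 0.984, -0.0, -0.0]
ft_force: [-2.7, -0.8, 4.6]
width: 0.005
grasp_force: 2.8
```

apply_moves:
  deltas:
    - [0,0,0.5,0,0,0]
    - [0,0,2.0,0,0,0]
    - [0,0,3.5,0,0,0]
    - [0,0,3.5,0,0,0]
    - [0,0,3.5,0,0,0]

```text
t: 10.97
tool_pos: [0.4498, -0.0835, 0.3488]
tcp_rot: [-0.181, 0.984, 0.0, -0.001]
ft_force: [0.6, -0.5, -0.2]
width: 0.003
grasp_force: 0.0
```

apply_moves:
  deltas:
    - [0,4.0,1.0,0,0,0]
    - [0,4.0,1.0,0,0,0]
    - [0,4.0,0,0,0,0]
    - [0,4.0,0,0,0,0]
    - [0,4.0,0,0,0,0]

```text
t: 11.38
tool_pos: [0.4495, 0.1182, 0.3678]
tcp_rot: [-0.18, 0.984, -0.0, 0.0]
ft_force: [1.5, -1.0, -0.4]
width: 0.006
grasp_force: 0.0
```

apply_moves:
  deltas:
    - [0,4.0,0,0,0,0]
    - [0,4.0,0,0,0,0]
    - [0,4.0,0,0,0,0]
    - [0,4.0,0,0,0,0]
    - [0,0,0,0,0,0]

```text
t: 11.8
tool_pos: [0.4495, 0.2813, 0.3668]
tcp_rot: [-0.183, 0.983, 0.0, -0.001]
ft_force: [0.4, 0.0, -0.1]
width: 0.008
grasp_force: 0.0
```

```bash
python3 - <<'E'
from h import *
o=get_obs(); print(o['t'],o['tool_pos'],o['ft_force'])
im=eyes.snapshot('top'); s=eyes.snapshot('scene')
f=lambda i,r:cv2.resize(i[r[0]:r[1],r[2]:r[3]],(400,400*(r[1]-r[0])//(r[3]-r[2])),interpolation=cv2.INTER_CUBIC)
a=f(im,(180,320,300,460)); b=f(s,(170,310,150,310))
save(np.hstack([a,b]),'c3.png')
hsv=cv2.cvtColor(im,cv2.COLOR_RGB2HSV)
m=cv2.inRange(hsv,(100,120,60),(130,255,255)); m[:170]=0; m[:, :330]=0; m[260:]=0; m[:,400:]=0
c=max(cv2.findContours(m,cv2.RETR_EXTERNAL,cv2.CHAIN_APPROX_NONE)[0],key=cv2.contourArea)
print(cv2.boxPoints(cv2.minAreaRect(c)))
E
```

```text
11.8 [0.44946399 0.28134953 0.36682863] [ 0.4230892   0.04957122 -0.06246829]
[[343.1237  199.72163]
 [371.87112 188.66493]
 [379.62888 208.83504]
 [350.88144 219.89174]]
```

View pics/c3.png

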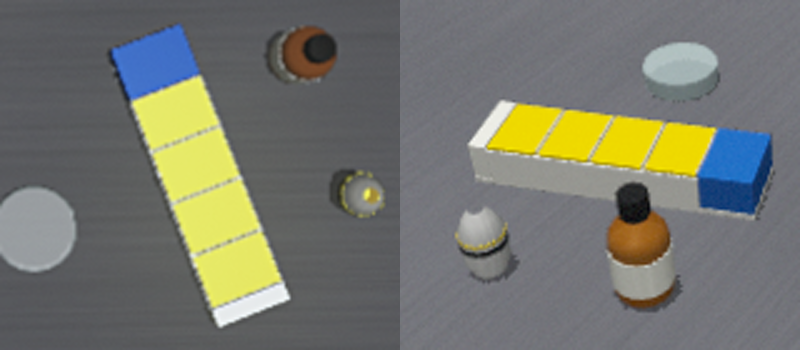

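All four lids lie flat and level with the end blocks. The box's blue corners are within 0.3 px of where they started, the bystanders are untouched, and the arm is clear. Handing in.

```bash
python3 -c "
from plant import ticket
print(ticket.finish_job())"
```

```text
the job is handed in; nothing more can be done
None
```

I closed all four lids of the small box with one light stroke from the blue end; in the last pictures they lie flat, the box has not visibly moved, the bottle, lens and dish are undisturbed, and the job is handed in.

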